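# Shim the bowed board on the planing block

### The arm

A 6-joint arm with a two-finger parallel gripper is mounted at the origin on the work surface. World frame = base frame: x ahead of the robot, y to its left, z up, the work surface at z = 0. Lengths are in m, angles in rad, forces in N, time in s.
With the tool pointing down it reaches from about 0.275 to 1 m from the base axis. Payload 8.4 kg.
Tool frame: the origin (TCP) lies at the very end of the fingers, on their centre line; the grasp point (between the pads) lies bot.grasp_offset behind it (bot.grasp_offset is the distance from the TCP to the grasp point, in m); z points along the fingers, y is the direction in which the jaws open and shut (so a half turn about z gives the same grasp; the last joint's range is limited). The gripper opens to 85 mm and grips with 20 to 120 N. Pads are 22 mm wide; open, the fingers measure 114 mm over their backs; the gripper's body (76 mm by 85 mm) begins 54 mm behind the grasp point. The pads swing forward as they close: fully open they stand 13 mm farther back than shut.
Start: joints at [1.297, 0.353, 1.633, -0, 1.155, -0.002], TCP at [0.168, 0.602, 0.231] pointing down, gripper open.
Joint ranges: [-2.63, 2.63], [-0.92, 2.1], [0.06, 2.66], [-1.3, 4.44], [0, 2.69], [-3.02, 3.02]. Speed limits (rad/s): [2.22, 2.22, 2.79, 3.14, 3.14, 3.14].

### API

Orientations are given as [roll, pitch, yaw] about the fixed x, y, z axes, in that order (R = Rz(yaw) Ry(pitch) Rx(roll)).
In Python, from workcell import monitor, imaging, job, bot gives the robot as it stands. The module is installed in compiled form; this text tells all that it offers.
- The arm moves only by the tool apply_moves, never from a script. Its argument "plan" is a list of rows, each a list of 7 numbers: the shift along the tool's x, y, z in m, then the turn, a rotation vector about the tool's x, y, z in rad, then the closure, from 0 (fully open) to 1 (shut). In form: [[tx, ty, tz, rx, ry, rz, jaw], ...]. A call has 1 to 10 rows; each row is the pose to reach, as a shift and turn from the pose commanded when the call began, along the tool's axes at that moment; what a row does not reach only later rows make up. A row lasts 1/8 s, in which the tool goes at most 62.5 mm and 10.7 degrees, less where a joint would pass 70% of its speed; a pose out of reach is approached as far as the arm can. A call with a gripper value outside its range is refused whole. The fingers move at their own pace and stop on an object; "force" is the grip in N (left out, the last holds). Time passes only in rows, so rows that repeat a pose let the fingers close. It gives the time, the measured TCP pose, the force and the opening at its end, in the units of the state.
- monitor.get_obs(): the state, without advancing time (a new reading comes with each control period).
- imaging.snapshot(name): name is "scene" or "top"; returns a dict with "color" (400x640x3 uint8, red, green, blue), "intrinsics" (3x3 intrinsics, pixels), "extrinsics" (4x4, takes a point from camera to world coordinates). Camera axes: x right, y up, looking along -z (the intrinsics and any distortion apply to the point x, -y, -z); pixel columns grow to the right and rows downward; lengths in m; the calibration is good to about 2 mm. A picture is of the moment at which its call begins. There is no depth.
- job.finish_job(): hands the job in, once; it reports no verdict.
The state is a dict: "time": time; "joint_pos": joint angles; "qvel": joint speeds; "joint_torque": joint torques, N m; "tcp_pos": TCP position; "eef_rot": TCP orientation; "wrist_force": force on the tool from outside, world axes, zero at the start; "torque": the same for the moment, N m; "grip_width": finger opening in m.
Only numpy, scipy, OpenCV 4.12 (cv2) and the standard library are available. Lean on these libraries where they do the work, as an engineer would, in place of code of your own. Each camera call takes 0.05 s, during which the arm holds its last target.

### The job

Set the bowed board up for planing. First plug the loose square bench dog fully home, upright, in the square hole of the planing block behind the board's flat end and let go of it; then slide the tapered wooden shim, thin end first and in line with the board, under the middle of the board's raised end until it drags snugly between board and block, without jacking the board up or knocking it out of place. Finish still gripping the shim there (do not let go of it), and leave the other things where they are.

Things in the scene. Friction and masses are not known exactly. Their poses are not given: they have to be found in the camera images.
- block: Planing block: fixed beech slab 180 x 580 x 45 mm lying on the bench, long along its own y. Origin: centre of its underside, on the bench; its top is 45 mm above that. The square dog hole is near its +y end; two round 22 mm holes near its -y end are not used.
- dog_hole (a point): Centre of the mouth of the square dog hole, at the block's top surface, 245 mm along the block's +y from its centre. The hole is 24 x 24 mm with 2 mm chamfered rim, sides parallel to the block's x and y, and goes right through (45 mm deep). Axes as the block's.
- board: Bowed beech board, 140 wide, 45 thick, 360 long along its own y, about 1.5 kg, loose on the block, nearly parallel to it. Origin: centre of the underside of its flat part (own y -115 to +115 mm). The last 130 mm at the -y end bend stiffly up 2 to 3 degrees. Its flat +y end stands 5 to 11 mm short of the head of a dog that is home: no finger fits between, grip the dog across the block's width.
- raised_edge (a point): Middle of the lower edge of the board's raised end (the -y end). It stands about 4 to 6.5 mm above the block's top, different each time; the gap narrows evenly to nothing 130 mm further in. Axes almost as the board's: +y points in under the board, x across it (the edge reaches 70 mm either way).
- square_dog: Loose square bench dog of dark wood, standing upright on the bench on its shank: shank 22 x 22 mm, 40 mm long, below a square head 30 x 30 mm, 38 mm high; 78 mm tall in all. Origin: centre of the foot of the shank; z up along the shank, x and y square to its faces. About 60 g.
- dog_shoulder (a point): Point on the square dog's axis at the underside of its head, 40 mm above its foot; level with the block's top when the dog is home.
- shim: Tapered shim of pale wood lying flat on the bench right of the block: 170 mm long along its own x, 35 wide, 2.5 thick at the tip (+x), 11.5 at the butt (-x), flat underside, about 40 g. Origin: centre of its underside. It meets the raised edge 30 to 75 mm in; then each further mm of push lifts the end 0.05 mm. The end lifts at 6 to 9 N; the shim then drags with 8 to 13 N.
- shim_tip (a point): Middle of the lower edge of the shim's thin tip, 85 mm from its origin.
- shim_grip (a point): A good place to grip the shim across its 35 mm width: 50 mm from its origin towards the butt (35 mm from the butt end, 135 mm from the tip), 5 mm above its underside; the shim is 9.6 mm thick there.
- round_dog: Bystander: round bench dog standing upright, head 32 mm across, 74 mm tall; it does not belong in the square hole. Origin: centre of its foot. It and the square dog stand at the front, one left and one right, either way round.
- packer: Bystander: parallel wooden packer 170 x 35 x 10 mm, no taper, lying at the far right.
- plane: Bystander: steel block plane 160 x 50 mm, about 50 mm high, behind the block.
- mallet: Bystander: wooden mallet, 70 mm high, behind the block, left of the plane.
- try_square: Bystander: try square lying flat in front, to the right of the middle.
- tape: Bystander: black tape measure, 60 mm high, in front, to the left of the middle.
- glue: Bystander: white glue bottle, 170 mm high, 60 mm across, at the right beyond the shim.

How it is judged:
By the outcome, as a careful person would: the job done as asked, in the order asked, and still so for the second after the job is handed in, while the arm keeps its last pose, push and grip.
It also fails if it takes over 61 s, if anything falls off the work surface, if the arm or the gripper's body presses on something with over 40 N, if the wrist force passes 120 N, or if a joint passes its speed limit or range.

## Working session

There is one attempt and no reset: what is moved stays moved. The work goes in short steps, Python scripts to look and compute and a tool call to move; the robot and the scene stay as the last step left them, time stands still between calls to the robot, and variables do not carry over. Pictures are saved under pics/ and viewed, and the job is handed in when it is done.

Besides the shell and the picture viewer there is one more tool, called after "Call:" as name(argument=value, ...) on one line, values as JSON. apply_moves: Moves the arm, as the interface text tells. Its arguments: {"type":"object","properties":{"plan":{"type":"array"},"force":{"type":"number"}},"required":["plan"]}

```bash
mkdir -p pics; python3 - <<'E'
from workcell import monitor, imaging, job, bot
import cv2,numpy as np
np.set_printoptions(precision=4,suppress=True)
print(bot.grasp_offset); print(monitor.get_obs())
for n in ("scene","top"):
    s=imaging.snapshot(n); cv2.imwrite(f"pics/{n}0.png",s["color"][...,::-1]); print(n,s["intrinsics"],s["extrinsics"],[k for k in s])
E
```

```text
0.0187
{'time': 0.0, 'joint_pos': array([ 1.2966,  0.3536,  1.6342, -0.    ,  1.1552, -0.0024]), 'qvel': array([ 0.0011, -0.0007,  0.0012,  0.0004,  0.0015, -0.0004]), 'joint_torque': array([ -0.0013, -60.5234, -34.2073,  -0.0001,   0.0093,  -0.    ]), 'tcp_pos': array([0.1677, 0.6016, 0.2306]), 'eef_rot': array([-3.1402,  0.    ,  2.8698]), 'wrist_force': array([-0.8408, -0.2493,  1.1992]), 'torque': array([ 0.0145, -0.0022, -0.0693]), 'grip_width': 0.08574079727794795}
scene [[384.1941   0.     315.6676]
 [  0.     384.1941 200.0745]
 [  0.       0.       1.    ]] [[ 0.7671 -0.4963  0.4064  0.9492]
 [ 0.6414  0.5847 -0.4967 -0.5694]
 [ 0.0089  0.6417  0.7669  0.7882]
 [ 0.      0.      0.      1.    ]] ['color', 'intrinsics', 'extrinsics']
top [[370.0873   0.     320.9885]
 [  0.     370.0873 200.3219]
 [  0.       0.       1.    ]] [[-0.027   0.9763 -0.2146  0.349 ]
 [-0.9996 -0.0264  0.0054 -0.0828]
 [-0.0003  0.2146  0.9767  1.14  ]
 [ 0.      0.      0.      1.    ]] ['color', 'intrinsics', 'extrinsics']
```

View pics/scene0.png

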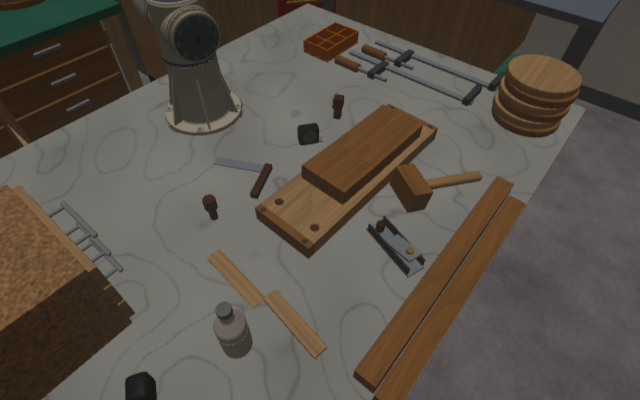

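View pics/top0.png

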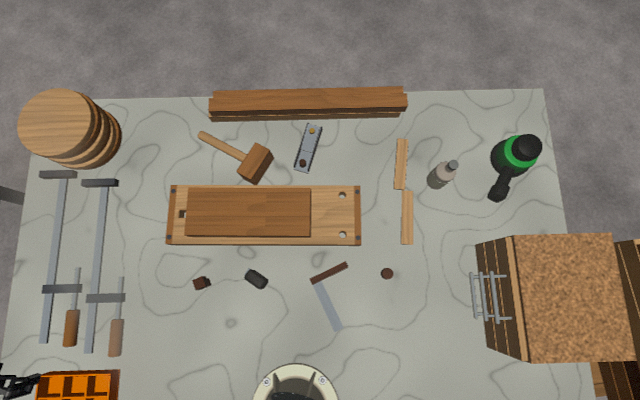

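```bash
python3 - <<'E'
import cv2,numpy as np
a=cv2.imread("pics/scene0.png");b=cv2.imread("pics/top0.png")
cv2.imwrite("pics/z1.png",cv2.resize(a[235:365,190:340],None,fx=4,fy=4,interpolation=cv2.INTER_CUBIC))
z=cv2.resize(b[125:255,340:440],None,fx=4.5,fy=4.5,interpolation=cv2.INTER_CUBIC)
cv2.imwrite("pics/z2.png",z)
cv2.imwrite("pics/z3.png",cv2.resize(b[175:300,160:260],None,fx=4.5,fy=4.5,interpolation=cv2.INTER_CUBIC))
cv2.imwrite("pics/z4.png",cv2.resize(a[90:260,250:450],None,fx=3.5,fy=3.5,interpolation=cv2.INTER_CUBIC))
E
```

```text
(no output)
```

View pics/z1.png

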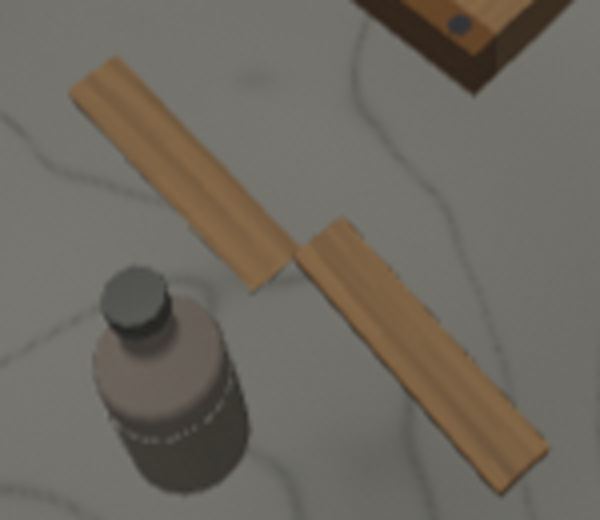

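View pics/z2.png

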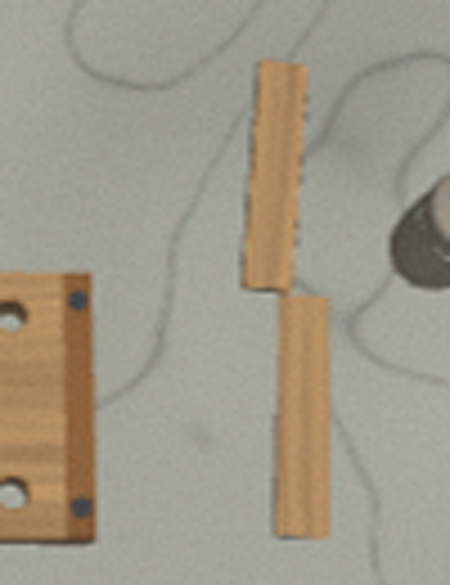

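View pics/z3.png

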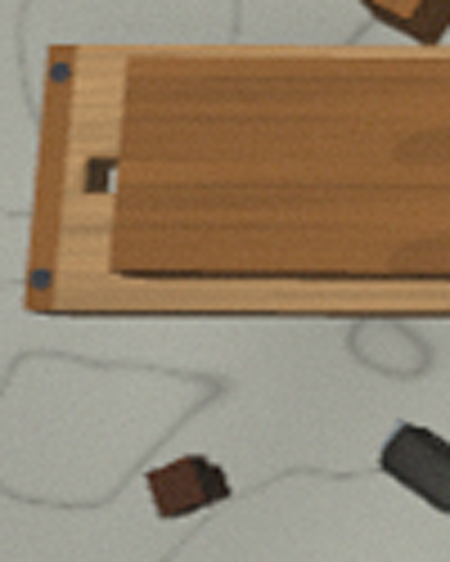

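View pics/z4.png

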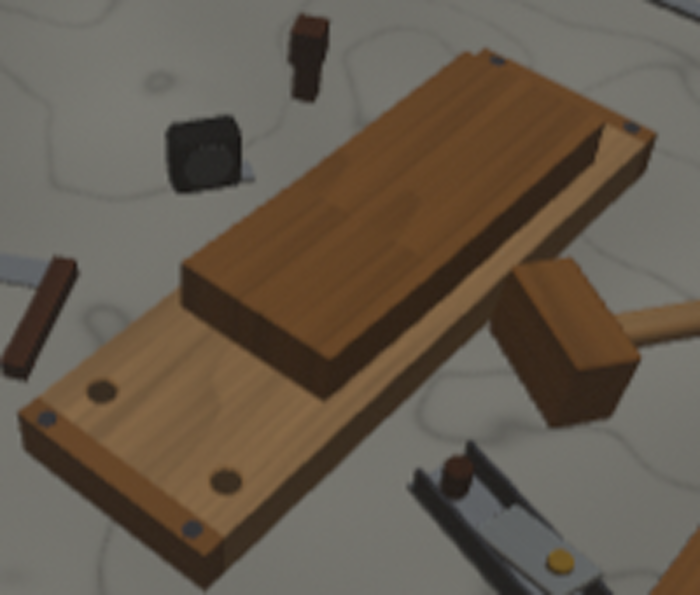

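```bash
cat > h.py <<'E'
import numpy as np,cv2
from scipy.optimize import minimize
from workcell import monitor, imaging, job, bot
np.set_printoptions(precision=4,suppress=True)
def snap(n,fn=None):
    s=imaging.snapshot(n)
    if fn: cv2.imwrite("pics/"+fn,s["color"][...,::-1])
    return s
def proj(s,P):
    E=np.linalg.inv(s["extrinsics"]); P=np.atleast_2d(P)
    c=P@E[:3,:3].T+E[:3,3]; c=c*[1,-1,-1]
    q=c@s["intrinsics"].T; return q[:,:2]/q[:,2:]
def ray(s,uv,z):
    d=np.linalg.inv(s["intrinsics"])@np.array([uv[0],uv[1],1.]); d=d*[1,-1,-1]
    E=s["extrinsics"]; d=E[:3,:3]@d; o=E[:3,3]; return o+d*(z-o[2])/d[2]
def Rz(a): c,s_=np.cos(a),np.sin(a); return np.array([[c,-s_,0],[s_,c,0],[0,0,1]])
def box(x0,x1,y0,y1,z0,z1): return np.array([[x,y,z] for x in(x0,x1) for y in(y0,y1) for z in(z0,z1)],float)
def taper(t0=11.5,t1=2.5):
    P=[]
    for x,t in((-85,t0),(85,t1)):
        for y in(-17.5,17.5):
            for z in(0,t): P.append([x,y,z])
    return np.array(P)/1000
K=8
def render(s,hulls,win,off=(0,0)):
    u0,v0,u1,v1=win; m=np.zeros(((v1-v0)*K,(u1-u0)*K),np.uint8)
    for P in hulls:
        q=(proj(s,P)+np.array(off)+0.5-np.array([u0,v0]))*K-0.5
        h=cv2.convexHull(np.round(q*16).astype(np.int32)); cv2.fillConvexPoly(m,h,255,shift=4)
    return cv2.resize(m,(u1-u0,v1-v0),interpolation=cv2.INTER_AREA)/255.
E
python3 - <<'E'
from h import *
import pickle
S={n:imaging.snapshot(n) for n in("scene","top")}; pickle.dump(S,open("S0.pkl","wb"))
for n,pts in(("scene",[(234,277),(295,323),(225,300),(265,310),(285,285),(300,365)]),("top",[(401,163),(407,217),(390,200),(420,200)])):
    for u,v in pts: print(n,u,v,S[n]["color"][v,u],cv2.cvtColor(S[n]["color"],cv2.COLOR_RGB2HSV)[v,u])
E
```

```text
scene 234 277 [119  94  67] [ 16 111 119]
scene 295 323 [122  96  67] [ 16 115 122]
scene 225 300 [116 116 109] [ 30  15 116]
scene 265 310 [115 113 107] [ 23  18 115]
scene 285 285 [117 116 109] [ 26  17 117]
scene 300 365 [102 100  95] [ 21  18 102]
top 401 163 [172 135  97] [ 15 111 172]
top 407 217 [172 138  99] [ 16 108 172]
top 390 200 [172 172 162] [ 30  15 172]
top 420 200 [154 155 148] [ 34  12 155]
```

```bash
cat >> h.py <<'E'
def satmask(s,win,lo=.07,hi=.40):
    u0,v0,u1,v1=win; c=s["color"][v0:v1,u0:u1].astype(float)
    return np.clip(((c[...,0]-c[...,2])/np.maximum(c.max(2),1)-lo)/(hi-lo),0,1)
def fit(S,wins,masks,hullf,p0,step,off=None):
    off=off or {}
    def cost(p):
        return sum(((render(S[n],hullf(p),wins[n],off.get(n,(0,0)))-masks[n])**2).sum() for n in wins)
    best=None
    sim=np.vstack([p0]+[np.array(p0)+np.eye(len(p0))[i]*step[i] for i in range(len(p0))])
    for k in range(2):
        r=minimize(cost,sim[0],method="Nelder-Mead",options=dict(initial_simplex=sim,xatol=1e-5,fatol=1e-3,maxiter=600))
        sim=np.vstack([r.x]+[r.x+np.eye(len(p0))[i]*step[i]*.5 for i in range(len(p0))])
    return r.x,r.fun
E
python3 - <<'E'
from h import *
import pickle
S=pickle.load(open("S0.pkl","rb"))
W={"A":dict(scene=(200,243,266,312),top=(393,188,422,252)),"B":dict(scene=(258,284,335,362),top=(388,130,418,195))}
C={"A":((234,277),(407,217)),"B":((295,323),(401,163))}
for k in W:
    masks={n:satmask(S[n],W[k][n]) for n in W[k]}
    # blank the other piece
    other="B" if k=="A" else "A"
    p=ray(S["top"],C[k][1],.006)
    po=ray(S["top"],C[other][1],.005)
    for n in masks:
        o=render(S[n],[box(-.09,.09,-.021,.021,0,.011)@Rz(1.57 if other=="A" else 1.5).T+[po[0],po[1],0]],W[k][n])
        print(k,n,"other area in win",o.sum(),masks[n].sum())
    for nm,t in(("tip+",(11.5,2.5)),("tip-",(2.5,11.5)),("par",(10,10))):
        f=lambda q:[taper(*t)@Rz(q[2]).T+[q[0],q[1],0]]
        x,c=fit(S,W[k],masks,f,[p[0],p[1],0.0],[.005,.005,.05])
        x2,c2=fit(S,W[k],masks,lambda q:[taper(*t)@Rz(q[2]).T+[q[0],q[1],0]],x,[.005,.005,.1])
        print(k,nm,x2,c2)
E
```

```text
A scene other area in win 0.0 1126.6686700589607
A top other area in win 0.0 654.6137378667333
A tip+ [ 0.5399 -0.3548 -0.0913] 25.965381684531145
A tip- [ 0.5388 -0.3546 -0.0934] 67.02155076016561
A par [ 0.5393 -0.3549 -0.0919] 42.79131852224542
B scene other area in win 0.0 1429.749447249642
B top other area in win 0.0 625.673548770355
B tip+ [ 0.7125 -0.3474 -0.1353] 129.53767519022347
B tip- [ 0.7113 -0.3472 -0.1463] 123.84664130200645
B par [ 0.7121 -0.3476 -0.1425] 125.14953218340375
```

```bash
python3 - <<'E'
from h import *
import pickle
S=pickle.load(open("S0.pkl","rb"))
W={"A":dict(scene=(200,243,266,312),top=(393,188,422,252)),"B":dict(scene=(258,284,335,362),top=(388,130,418,195))}
vis=[]
for k,p in(("A",[.5399,-.3548,-.0913]),("B",[.712,-.3475,-.14])):
    masks={n:satmask(S[n],W[k][n]) for n in W[k]}
    if k=="B": masks["top"][187-130+2:, 12:]=0
    for nm,t in(("tip+",(11.5,2.5)),("tip-",(2.5,11.5)),("par",(10,10))):
        def f(q): return [taper(*t)@Rz(q[2]).T+[q[0],q[1],0]]
        def cost(q):
            return sum(((render(S[n],f(q),W[k][n],q[3+2*i:5+2*i] if i==0 else (0,0))-masks[n])**2).sum() for i,n in enumerate(W[k]))
        sim=np.vstack([p+[0]*2]+[np.array(p+[0]*2)+np.eye(5)[i]*[.005,.005,.05,1,1][i] for i in range(5)])
        r=minimize(cost,sim[0],method="Nelder-Mead",options=dict(initial_simplex=sim,xatol=1e-5,fatol=1e-3,maxiter=900))
        print(k,nm,r.x,r.fun)
        if nm=="par" or (k=="A" and nm=="tip+"):
            for i,n in enumerate(W[k]):
                m=render(S[n],f(r.x),W[k][n],r.x[3:5] if i==0 else(0,0))
                im=np.dstack([m,masks[n],m*0]); im=cv2.resize((im*255).astype(np.uint8),(190,280),interpolation=cv2.INTER_NEAREST); vis.append(im)
cv2.imwrite("pics/v.png",np.hstack(vis[:4]))
E
```

```text
A tip+ [ 0.5398 -0.3549 -0.0909  0.133   0.1125] 25.542817571658944
A tip- [ 0.5391 -0.3548 -0.0948 -0.1178 -0.2151] 66.95654101250092
A par [ 0.5388 -0.3545 -0.0953  0.0584  0.4119] 40.88928593205022
B tip+ [ 0.7151 -0.3483 -0.1358 -0.7925 -1.4959] 76.48353126117034
B tip- [ 0.7107 -0.3476 -0.1463  0.4636 -0.0431] 82.250063749438
B par [ 0.7122 -0.3476 -0.1408 -0.0044 -0.0667] 86.61823016943978
```

View pics/v.png

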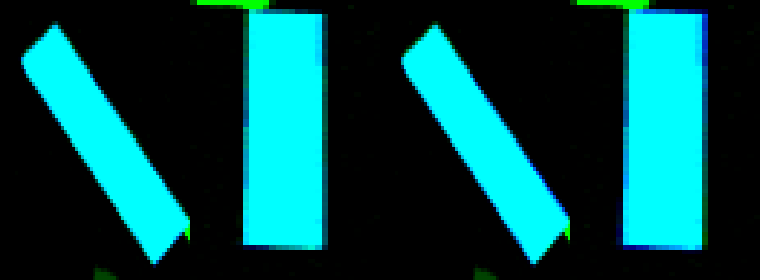

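```bash
python3 - <<'E'
from h import *
import pickle
S=pickle.load(open("S0.pkl","rb"))
W=dict(scene=(258,284,335,362),top=(388,130,418,195))
A=taper()@Rz(-.0909).T+[.5398,-.3549,0]
A2=(taper()*[1.06,1.2,1])@Rz(-.0909).T+[.5398,-.3549,0]
vis=[]
ig={n:render(S[n],[A2],W[n])>0.02 for n in W}
masks={n:satmask(S[n],W[n]) for n in W}
for nm,t in(("tip+",(11.5,2.5)),("tip-",(2.5,11.5)),("par",(10,10))):
    f=lambda q:[taper(*t)@Rz(q[2]).T+[q[0],q[1],0]]
    def cost(q): return sum((((render(S[n],f(q),W[n])-masks[n])*~ig[n])**2).sum() for n in W)
    for y0 in(-.14,):
        p=np.array([.712,-.3475,y0]);sim=np.vstack([p]+[p+np.eye(3)[i]*[.005,.005,.05][i] for i in range(3)])
        r=minimize(cost,p,method="Nelder-Mead",options=dict(initial_simplex=sim,xatol=1e-5,fatol=1e-3))
        print(nm,r.x,r.fun)
    for n in W:
        m=render(S[n],f(r.x),W[n])
        im=np.dstack([m,masks[n],ig[n]*.5]); vis.append(cv2.resize((im*255).astype(np.uint8),(130,300) if n=="top" else (260,260),interpolation=cv2.INTER_NEAREST)[:260])
cv2.imwrite("pics/v2.png",np.hstack(vis[-2:]+vis[:2]))
E
```

```text
tip+ [ 0.7128 -0.3474 -0.1385] 31.953749585916192
tip- [ 0.7114 -0.3473 -0.1485] 24.364239795934022
par [ 0.712  -0.3475 -0.1402] 28.931371820845918
```

View pics/v2.png

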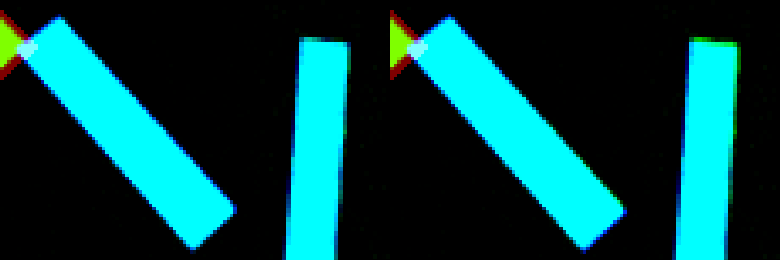

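```bash
python3 - <<'E'
from h import *
import pickle
S=pickle.load(open("S0.pkl","rb"))
s=S["scene"]; im=s["color"][...,::-1]
out=[]
for c,yaw in(((.5398,-.3549),-.0909),((.712,-.3475),-.14)):
    # rectify: long axis horizontal, 4px/mm-ish
    src=np.array([[-95,-40,0],[95,-40,0],[95,35,0],[-95,35,0]])/1000@Rz(yaw).T+[c[0],c[1],0]
    q=proj(s,src).astype(np.float32); d=np.float32([[0,290],[780,290],[780,0],[0,0]])
    H=cv2.getPerspectiveTransform(q,d); o=cv2.warpPerspective(im,H,(780,290),flags=cv2.INTER_CUBIC)
    out.append(cv2.convertScaleAbs(o,alpha=1.7))
cv2.imwrite("pics/r.png",np.vstack(out))
E
```

```text
(no output)
```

View pics/r.png

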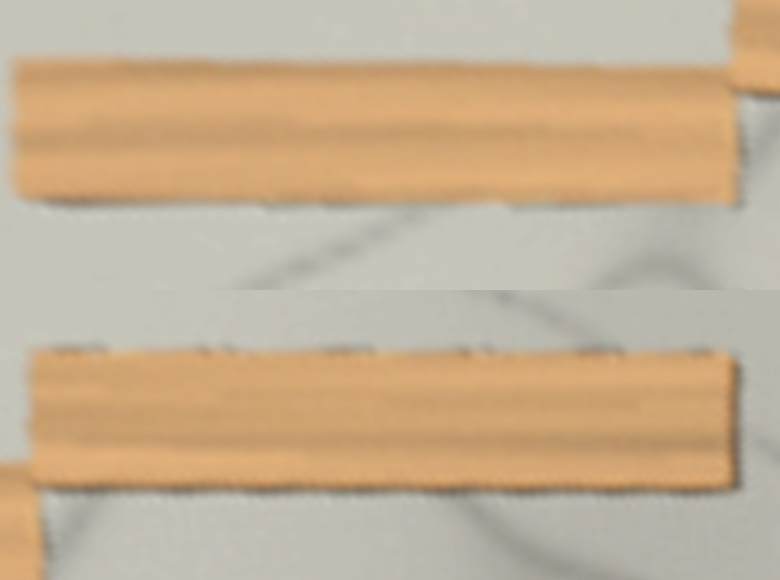

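```bash
python3 - <<'E'
from h import *
import pickle
S=pickle.load(open("S0.pkl","rb"))
for n,pts in(("top",[(250,210),(330,210),(330,235),(183,214),(174,215),(250,240),(202,283),(220,290)]),("scene",[(355,150),(320,190),(380,165),(300,225),(420,130),(335,180),(340,110),(338,103),(310,148)])):
    for u,v in pts:
        c=S[n]["color"][v,u].astype(int); print(n,u,v,c,(c[0]-c[2])/c.max())
top=S["top"];
print("block centre guess",ray(top,(263,214),.045),"dog top",ray(top,(200,282),.078), "boardcorners",[ray(top,p,.09)[:2] for p in((188,188),(310,189),(310,235),(185,234))])
E
```

```text
top 250 210 [132  90  52] 0.6060606060606061
top 330 210 [156 125  85] 0.4551282051282051
top 330 235 [183 142  99] 0.45901639344262296
top 183 214 [62 47 27] 0.5645161290322581
top 174 215 [165 126  84] 0.4909090909090909
top 250 240 [164 130  93] 0.4329268292682927
top 202 283 [78 50 40] 0.48717948717948717
top 220 290 [161 161 152] 0.055900621118012424
scene 355 150 [102  70  40] 0.6078431372549019
scene 320 190 [102  79  54] 0.47058823529411764
scene 380 165 [49 35 25] 0.4897959183673469
scene 300 225 [125  98  68] 0.456
scene 420 130 [49 37 26] 0.46938775510204084
scene 335 180 [100  69  39] 0.61
scene 340 110 [37 29 27] 0.2702702702702703
scene 338 103 [37 31 28] 0.24324324324324326
scene 310 148 [117 116 111] 0.05128205128205128
block centre guess [0.5522 0.0865 0.045 ] dog top [0.3572 0.2566 0.078 ] boardcorners [array([0.6271, 0.2995]), array([ 0.6145, -0.0574]), array([ 0.4795, -0.0546]), array([0.492 , 0.3012])]
```

```bash
cat >> h.py <<'E'
def boardhulls(q,th):  # q x,y,yaw of flat-part origin ; z .045
    c,s_=np.cos(th),np.sin(th)
    flat=box(-.07,.07,-.115,.115,0,.045)
    prof=[(-.115,0),(-.115,.045),(-.115-.13*c,.13*s_),(-.115-.13*c+0.045*s_*-1*-1*0,.13*s_+.045*c)]
    bent=np.array([[x,y,z] for x in(-.07,.07) for y,z in prof])
    T=lambda P:P@Rz(q[2]).T+[q[0],q[1],.045]
    ft=box(-.07,.07,-.115,.115,.045,.045); bt=bent[[1,3,5,7]]
    return [T(flat),T(bent)],[T(ft),T(bt)]
E
python3 - <<'E'
from h import *
import pickle
S=pickle.load(open("S0.pkl","rb"))
W=dict(scene=(245,95,445,260),top=(155,175,372,256))
M={n:satmask(S[n],W[n]) for n in W}
T={n:satmask(S[n],W[n],.48,.58) for n in W}
# ignore: mallet/plane in scene, dog hole etc
ig={n:np.ones_like(M[n]) for n in W}
u,v=np.meshgrid(np.arange(245,445),np.arange(95,260)); 
ig["scene"][(u>=385)&(v>=160)]=0; ig["scene"][(u>=355)&(v>=210)]=0
u,v=np.meshgrid(np.arange(155,372),np.arange(175,256)); ig["top"][(v<=184)&(u>225)&(u<285)]=0
tg={n:np.zeros_like(M[n]) for n in W}
def bh(q): return [box(-.09,.09,-.29,.29,0,.045)@Rz(q[2]).T+[q[0],q[1],0]]
def model(q): 
    b,t=boardhulls(q[3:6],q[6]); return bh(q[:3])+b,t
p=np.array([.552,.086,-.03,.555,.183,-.03,.043])
for n in W:
    b,t=boardhulls(p[3:6],p[6]); r=render(S[n],t,W[n]); tg[n]=(cv2.dilate(r,np.ones((9,9)))>0).astype(float)*ig[n]
u,v=np.meshgrid(np.arange(155,372),np.arange(175,256)); tg["top"][(u<180)]=0
def cost(q,parts=False):
    b,t=model(q); c=[]
    for n in W:
        c.append((((render(S[n],b,W[n])-M[n])**2)*ig[n]).sum()); c.append((((render(S[n],t,W[n])-T[n])**2)*tg[n]).sum())
    return c if parts else sum(c)
step=np.array([.008,.008,.02,.008,.008,.02,.01])
for k in range(3):
    sim=np.vstack([p]+[p+np.eye(7)[i]*step[i]/(k+1) for i in range(7)])
    r=minimize(cost,p,method="Nelder-Mead",options=dict(initial_simplex=sim,xatol=1e-5,fatol=1e-3,maxiter=500)); p=r.x; print(p,r.fun,cost(p,True))
np.save("bb.npy",p)
vis=[]
b,t=model(p)
for n in W:
    for h,m,g in((b,M,ig),(t,T,tg)):
        im=np.dstack([render(S[n],h,W[n])*g[n],m[n]*g[n],(1-g[n])*.4]); vis.append(cv2.resize((im*255).astype(np.uint8),(390,300 if n=="scene" else 150),interpolation=cv2.INTER_NEAREST))
cv2.imwrite("pics/v3.png",np.vstack([np.hstack(vis[:2]),np.hstack(vis[2:])]))
print("hole",Rz(p[2])@[0,.245,0]+[p[0],p[1],.045])
print("raised",Rz(p[5])@[0,-.115-.13,0]+[p[3],p[4],.045+.13*np.sin(p[6])])
E
```

```text
[ 0.5533  0.0838 -0.03    0.5564  0.1876 -0.0318  0.0438] 908.294608192132 [np.float64(436.1984456916596), np.float64(279.8087778126573), np.float64(116.84693252261063), np.float64(75.44045216520455)]
[ 0.5533  0.0838 -0.03    0.5564  0.1876 -0.0318  0.0438] 908.1757282490212 [np.float64(436.1800809350155), np.float64(279.7082626261905), np.float64(116.84693252261063), np.float64(75.44045216520455)]
[ 0.5533  0.0838 -0.03    0.5564  0.1876 -0.0318  0.0438] 908.1757282490212 [np.float64(436.1800809350155), np.float64(279.7082626261905), np.float64(116.84693252261063), np.float64(75.44045216520455)]
hole [0.5607 0.3287 0.045 ]
raised [ 0.5486 -0.0573  0.0507]
```

View pics/v3.png

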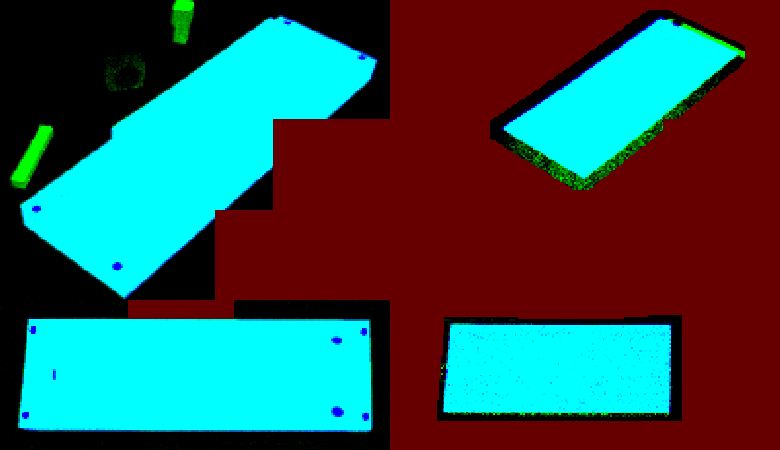

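```bash
python3 - <<'E'
from h import *
import pickle
S=pickle.load(open("S0.pkl","rb")); p=np.load("bb.npy")
W=dict(scene=(326,88,350,124),top=(186,268,220,298))
M={}
for n in W:
    u0,v0,u1,v1=W[n]; c=S[n]["color"][v0:v1,u0:u1].astype(float)
    g=c.max(2); bg=np.median(g); 
    M[n]=np.clip((bg*.93-g)/(bg*.93-bg*.48),0,1)
def H(q): return [h@Rz(q[2]).T+[q[0],q[1],0] for h in(box(-.011,.011,-.011,.011,0,.04),box(-.015,.015,-.015,.015,.04,.078))]
best=[]
for y in np.arange(-.7,.8,.2):
    x,c=fit(S,W,M,H,[.357,.257,y],[.004,.004,.1]); best.append((c,*x))
best.sort(); print(np.array(best)[:4])
x=np.array(best[0][1:]); np.save("dog.npy",x)
vis=[]
for n in W:
    im=np.dstack([render(S[n],H(x),W[n]),M[n],M[n]*0]); vis.append(cv2.resize((im*255).astype(np.uint8),(300,300),interpolation=cv2.INTER_NEAREST))
s=S["top"]; z=cv2.resize(s["color"][195:235,165:205,::-1],(600,600),interpolation=cv2.INTER_CUBIC)
for zz in(.045,):
  hc=np.array([[-.012,-.012,0],[.012,-.012,0],[.012,.012,0],[-.012,.012,0]])+[0,.245,.045]
  q=proj(s,hc@Rz(p[2]).T+[p[0],p[1],0]); q=((q+.5-[165,195])*15).astype(int); cv2.polylines(z,[q],True,(255,0,0),1)
bc=np.array([[-.07,.115,.045],[.07,.115,.045]])@Rz(p[5]).T+[p[3],p[4],.045]; q=((proj(s,bc)+.5-[165,195])*15).astype(int); cv2.polylines(z,[q],True,(0,255,0),1)
cv2.imwrite("pics/v4.png",np.hstack([np.vstack(vis)[:600],z])[:, :800])
E
```

```text
[[13.2525  0.3554  0.2603  0.4173]
 [13.3198  0.3554  0.2604  0.4188]
 [13.3433  0.3554  0.2604  0.4191]
 [13.3635  0.3554  0.2603  0.4185]]
```

View pics/v4.png

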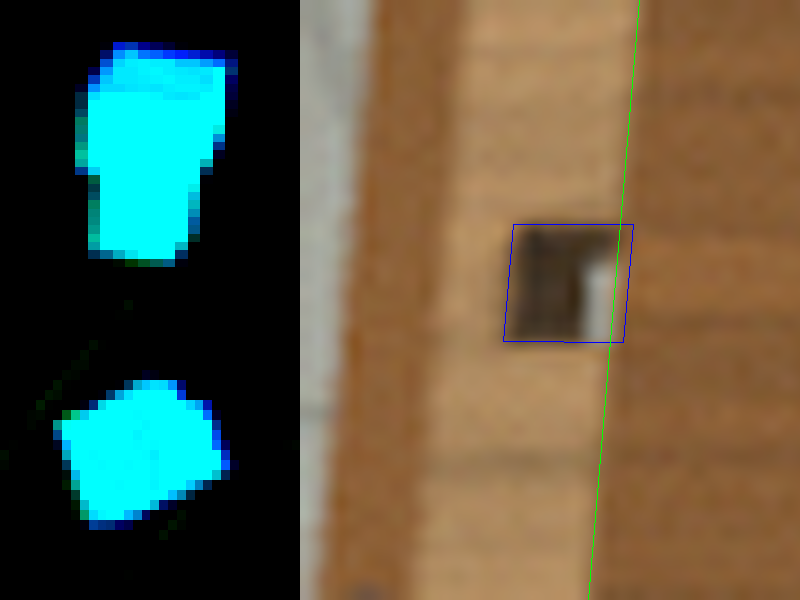

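```bash
cat >> h.py <<'E'
from scipy.spatial.transform import Rotation as Ro
def row(pos,yaw,verbose=True):
    o=monitor.get_obs(); R=Ro.from_euler("xyz",o["eef_rot"])
    T=Ro.from_euler("xyz",[np.pi,0,yaw]); d=R.inv().apply(np.array(pos)-o["tcp_pos"]); rv=(R.inv()*T).as_rotvec()
    print("row",np.round(np.r_[d,rv],4)); return d,rv
E
python3 - <<'E'
from h import *
import pickle
S=pickle.load(open("S0.pkl","rb"))
print("tape",ray(S["top"],(256,279),.03)); 
row([.3554,.2603,.15],1.988)
E
```

```text
tape [0.3618 0.108  0.03  ]
row [-0.2725 -0.2785  0.0811 -0.0009  0.0004  0.8818]
```

Call:
apply_moves(plan=[[-0.04,-0.04,0.01,0,0,0.13,0],[-0.09,-0.09,0.03,0,0,0.3,0],[-0.14,-0.14,0.05,0,0,0.47,0],[-0.19,-0.19,0.06,0,0,0.63,0],[-0.23,-0.24,0.07,0,0,0.78,0],[-0.26,-0.267,0.078,0,0,0.86,0],[-0.2725,-0.2785,0.081,-0.0009,0.0004,0.882,0],[-0.2725,-0.2785,0.081,-0.0009,0.0004,0.882,0]], force=40)

```text
time: 1.2
tcp_pos: [0.3559, 0.259, 0.15]
eef_rot: [-3.141, -0.0, 1.985]
wrist_force: [-0.4, -0.5, -0.5]
grip_width: 0.0852
```

```bash
python3 - <<'E'
from h import *
s=snap("top","t1.png"); o=monitor.get_obs(); print(o["tcp_pos"],o["eef_rot"],o["wrist_force"],o["time"])
row([.3554,.2603,.0463],1.988)
print(proj(s,o["tcp_pos"]))
z=s["color"][220:340,140:300,::-1]; cv2.imwrite("pics/t1z.png",cv2.resize(z,None,fx=4.5,fy=4.5,interpolation=cv2.INTER_CUBIC))
E
```

```text
[0.3558 0.2602 0.1503] [ 3.1411 -0.0009  1.9858] [ 0.1541  0.5031 -0.4827] 1.25
row [ 0.0001 -0.0003  0.104   0.0005 -0.0009 -0.0022]
[[189.728  282.6424]]
```

View pics/t1z.png

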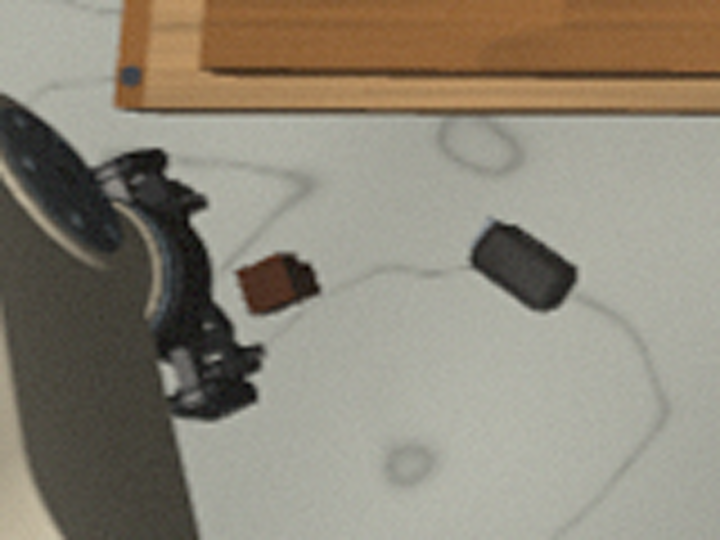

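Call:
apply_moves(plan=[[0,0,0.03,0,0,0,0],[0,0,0.06,0,0,0,0],[0,0,0.09,0,0,0,0],[0,0,0.104,0,0,0,0],[0,0,0.104,0,0,0,0.2],[0,0,0.104,0,0,0,0.5],[0,0,0.104,0,0,0,1],[0,0,0.104,0,0,0,1],[0,0,0.104,0,0,0,1],[0,0,0.104,0,0,0,1]], force=40)

```text
time: 2.5
tcp_pos: [0.3561, 0.2611, 0.0471]
eef_rot: [3.139, -0.001, 1.987]
wrist_force: [-1.2, 0.1, 8.0]
grip_width: 0.0292
```

```bash
python3 - <<'E'
from h import *
s=snap("scene","s2.png"); o=monitor.get_obs(); print(o["tcp_pos"],o["eef_rot"],o["wrist_force"],o["time"],o["grip_width"])
z=s["color"][40:160,270:430,::-1]; cv2.imwrite("pics/s2z.png",cv2.resize(z,None,fx=4.5,fy=4.5,interpolation=cv2.INTER_CUBIC))
E
```

```text
[0.3562 0.2612 0.0471] [ 3.1394 -0.0012  1.9875] [-1.0885 -0.1423  7.4469] 2.55 0.02953664022722714
```

View pics/s2z.png

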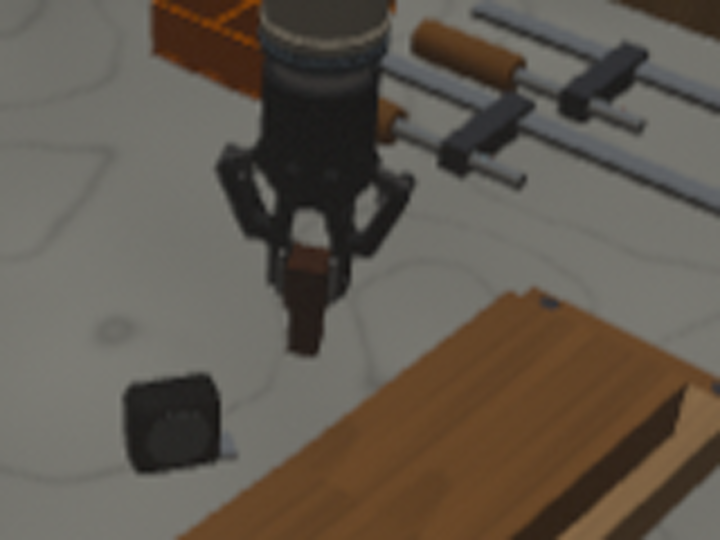

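```bash
python3 - <<'E'
from h import *
row([.5607,.3287,.17],1.541)
E
```

```text
row [-0.0209  0.2147 -0.1224  0.0019 -0.0017  0.4465]
```

Call:
apply_moves(plan=[[0,0,-0.03,0,0,0,1],[0,0,-0.08,0,0,0,1],[-0.004,0.03,-0.12,0.001,0,0.1,1],[-0.009,0.08,-0.1224,0.0015,-0.001,0.2,1],[-0.014,0.13,-0.1224,0.002,-0.0017,0.3,1],[-0.018,0.175,-0.1224,0.002,-0.0017,0.4,1],[-0.0205,0.205,-0.1224,0.002,-0.0017,0.4465,1],[-0.0209,0.2147,-0.1224,0.002,-0.0017,0.4465,1],[-0.0209,0.2147,-0.1224,0.002,-0.0017,0.4465,1]])

```text
time: 3.68
tcp_pos: [0.5598, 0.3281, 0.1685]
eef_rot: [-3.139, 0.002, 1.542]
wrist_force: [-0.9, 0.2, -0.3]
grip_width: 0.0296
```

```bash
python3 - <<'E'
from h import *
o=monitor.get_obs(); print(o["tcp_pos"],o["eef_rot"],o["wrist_force"],o["time"],o["grip_width"])
row([.5607,.3287,.105],1.541)
E
```

```text
[0.5598 0.3281 0.1685] [-3.1395  0.0016  1.542 ] [-0.9249  0.1714 -0.3431] 3.675 0.0295664192012121
row [ 0.0007  0.001   0.0635 -0.0021  0.0016  0.001 ]
```

Call:
apply_moves(plan=[[0,0,0.025,0,0,0,1],[0.0005,0.001,0.05,-0.002,0.0016,0.001,1],[0.0007,0.001,0.0635,-0.002,0.0016,0.001,1],[0.0007,0.001,0.0635,-0.002,0.0016,0.001,1]])

```text
time: 4.18
tcp_pos: [0.56, 0.3286, 0.1047]
eef_rot: [-3.14, 0.001, 1.541]
wrist_force: [0.3, 0.6, -0.5]
grip_width: 0.0298
```

```bash
python3 - <<'E'
from h import *
p=np.load("bb.npy")
vs=[]
for n,w in(("top",(150,190,210,240)),("scene",(360,60,440,140))):
    s=snap(n,f"{n}3.png"); o=monitor.get_obs(); t=o["tcp_pos"]; print(t,o["eef_rot"],o["wrist_force"],o["time"])
    z=cv2.resize(s["color"][w[1]:w[3],w[0]:w[2],::-1],(400,400 if n=="scene" else 333),interpolation=cv2.INTER_CUBIC); k=400/(w[2]-w[0])
    yaw=o["eef_rot"][2]-np.pi/2
    for b,c in((box(-.011,.011,-.011,.011,-.0471,-.0071),(0,255,0)),(box(-.015,.015,-.015,.015,-.0071,.0309),(255,255,0))):
        q=proj(s,b@Rz(yaw).T+t); h=cv2.convexHull(((q+.5-[w[0],w[1]])*k).astype(np.int32)); cv2.polylines(z,[h],True,c,1)
    hc=np.array([[-.012,-.012,0],[.012,-.012,0],[.012,.012,0],[-.012,.012,0]])+[0,.245,.045]
    q=((proj(s,hc@Rz(p[2]).T+[p[0],p[1],0])+.5-[w[0],w[1]])*k).astype(int); cv2.polylines(z,[q],True,(255,0,0),1)
    vs.append(cv2.copyMakeBorder(z,0,400-z.shape[0],0,0,0))
cv2.imwrite("pics/v5.png",np.hstack(vs))
E
```

```text
[0.5608 0.329  0.1056] [ 3.1413 -0.0002  1.5407] [0.583  0.5566 0.202 ] 4.225
[0.5613 0.3293 0.1062] [ 3.1402 -0.0009  1.5406] [ 0.791   0.2016 -0.2978] 4.275
```

View pics/v5.png

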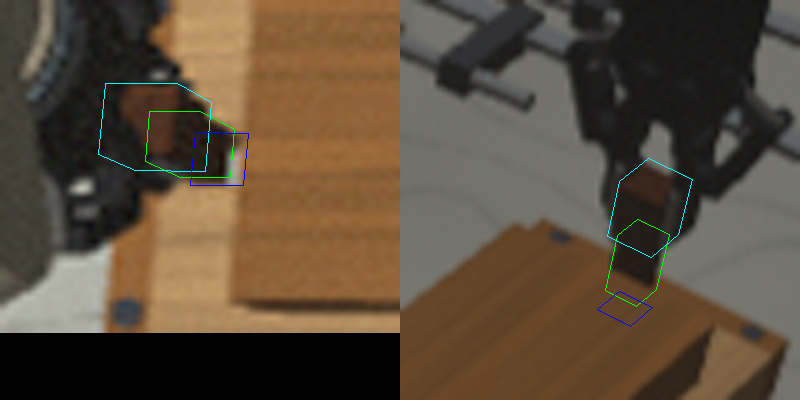

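```bash
python3 - <<'E'
import cv2,numpy as np
vs=[]
for n,w in(("top",(150,190,210,240)),("scene",(370,85,420,135))):
    im=cv2.imread(f"pics/{n}3.png")[w[1]:w[3],w[0]:w[2]].astype(float)
    im=255*np.clip(im/140,0,1)**.6
    vs.append(cv2.resize(im.astype(np.uint8),(400,400 if n=="scene" else 333),interpolation=cv2.INTER_CUBIC))
vs[0]=cv2.copyMakeBorder(vs[0],0,67,0,0,0)
cv2.imwrite("pics/v6.png",np.hstack(vs))
E
```

```text
(no output)
```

View pics/v6.png

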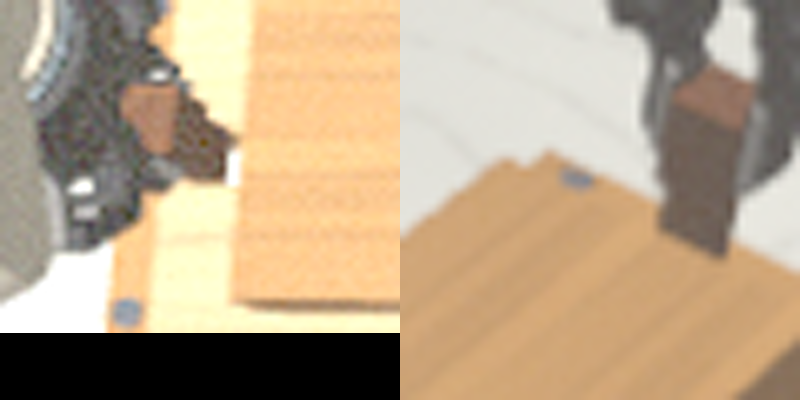

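```bash
python3 - <<'E'
from h import *
s=snap("scene"); o=monitor.get_obs(); t=np.array([.5609,.329,.1058]); print(o["tcp_pos"])
b=np.array([[-.015,-.015,.0309],[-.015,.015,.0309],[.015,.015,.0309],[.015,-.015,.0309],[-.011,-.011,-.0471],[.011,-.011,-.0471],[-.015,-.015,-.0071],[.015,-.015,-.0071]])
print(proj(s,b@Rz(-.03).T+t))
im=s["color"].astype(float); print(im[96:120:3,398:424].max(2).astype(int))
E
```

```text
[0.5616 0.3294 0.1064]
[[403.2552  95.872 ]
 [408.9679  91.3513]
 [417.8353  95.4675]
 [412.1746 100.0955]
 [400.3665 117.7198]
 [406.5245 120.8221]
 [400.8851 106.8323]
 [409.5456 111.0695]]
[[118 117  98  49  41  45  45  52  58  56  58  57  56  54  57  57  49  33
   29  29  27  28  29  27  27  26]
 [118 118  66  35  46  38  37  36  36  36  43  49  53  56  57  46  47  45
   33  28  29  29  43  81  70  55]
 [112 114 117  74  46  37  34  36  34  36  34  34  35  34  33  41  47  41
   31  28  28  36 111 118 119 119]
 [118 117 113 112  65  37  37  35  35  35  33  34  34  35  36  47  46  32
   30  30  48 100 117 119 119 119]
 [108 113 114 111 104  56  35  36  36  35  36  34  37  33  43  53  62  85
  103 118 120 120 120 120 119 119]
 [102 101 102 102  79  45  37  37  36  35  36  35  35  33  80 116 119 119
  120 120 120 120 120 120 118 116]
 [107 105 105 103  85  73  55  40  36  37  35  36  35  58 110 119 120 119
  119 117 115 116 115 113 115 117]
 [101  96  97  98  98  98  97  98  99  99  85  73  62  97 102 102 102 103
  107 113 117 119 119 119 119 119]]
```

```bash
python3 - <<'E'
from h import *
row([.5615,.329,.087],1.541)
E
```

```text
row [-0.0004 -0.0001  0.0194  0.0018 -0.0012 -0.0005]
```

Call:
apply_moves(plan=[[0,0,0.005,0,0,0,1],[-0.0004,0,0.009,0.001,-0.001,0,1],[-0.0004,0,0.012,0.001,-0.001,0,1],[-0.0004,0,0.015,0.001,-0.001,0,1],[-0.0004,0,0.018,0.001,-0.001,0,1],[-0.0004,0,0.0195,0.001,-0.001,0,1]])

```text
time: 5.08
tcp_pos: [0.5611, 0.3286, 0.0855]
eef_rot: [-3.141, 0.001, 1.54]
wrist_force: [0.6, -0.1, -1.2]
grip_width: 0.0292
```

```bash
python3 - <<'E'
from h import *
o=monitor.get_obs(); print(o["tcp_pos"],o["eef_rot"],o["wrist_force"],o["torque"],o["time"],o["grip_width"])
E
```

```text
[0.5611 0.3286 0.0855] [-3.141   0.0007  1.5403] [ 0.612  -0.0934 -1.2345] [-0.0189  0.0106 -0.0536] 5.075 0.029241889362891207
```

Call:
apply_moves(plan=[[0,0,0.005,0,0,0,1],[0,0,0.01,0,0,0,1],[0,0,0.015,0,0,0,1],[0,0,0.02,0,0,0,1],[0,0,0.025,0,0,0,1],[0,0,0.029,0,0,0,1],[0,0,0.031,0,0,0,1]])

```text
time: 5.95
tcp_pos: [0.5611, 0.3286, 0.0545]
eef_rot: [-3.141, 0.001, 1.54]
wrist_force: [-0.3, 0.7, -0.5]
grip_width: 0.0293
```

```bash
python3 - <<'E'
from h import *
o=monitor.get_obs(); print(o["tcp_pos"],o["eef_rot"],o["wrist_force"],o["torque"],o["time"],o["grip_width"])
E
```

```text
[0.5611 0.3286 0.0545] [-3.141   0.0007  1.5403] [-0.3273  0.7431 -0.503 ] [-0.0121 -0.0007  0.0223] 5.95 0.029290158195111847
```

Going in freely; now the last few millimetres to contact.

Call:
apply_moves(plan=[[0,0,0.001,0,0,0,1],[0,0,0.002,0,0,0,1],[0,0,0.0028,0,0,0,1],[0,0,0.0028,0,0,0,1]])

```text
time: 6.45
tcp_pos: [0.5612, 0.3286, 0.0523]
eef_rot: [-3.141, 0.001, 1.54]
wrist_force: [-1.7, -1.5, 3.8]
grip_width: 0.0293
```

Call:
apply_moves(plan=[[0,0,0.0008,0,0,0,1],[0,0,0.0016,0,0,0,1],[0,0,0.0016,0,0,0,1]])

```text
time: 6.82
tcp_pos: [0.5612, 0.3286, 0.0522]
eef_rot: [-3.141, 0.001, 1.54]
wrist_force: [-5.6, -4.2, 18.5]
grip_width: 0.029
```

Call:
apply_moves(plan=[[0,0,-0.0018,0,0,0,1],[0,0,-0.0018,0,0,0,0.5],[0,0,-0.0018,0,0,0,0.4],[0,0,-0.0018,0,0,0,0.4],[0,0,-0.0018,0,0,0,0.4],[0,0,-0.01,0,0,0,0.4],[0,0,-0.04,0,0,0,0.4],[0,0,-0.09,0,0,0,0.4],[0,0,-0.14,0,0,0,0.4]])

```text
time: 7.95
tcp_pos: [0.5611, 0.3287, 0.1922]
eef_rot: [-3.141, 0.001, 1.54]
wrist_force: [1.1, -0.7, 0.2]
grip_width: 0.051
```

```bash
python3 - <<'E'
from h import *
vs=[]
for n,w in(("top",(150,175,230,255)),("scene",(370,75,450,155))):
    s=snap(n,f"{n}4.png"); 
    im=255*np.clip(s["color"][w[1]:w[3],w[0]:w[2],::-1]/160.,0,1)**.7
    vs.append(cv2.resize(im.astype(np.uint8),(400,400),interpolation=cv2.INTER_CUBIC))
cv2.imwrite("pics/v7.png",np.hstack(vs))
o=monitor.get_obs(); print(o["tcp_pos"],o["grip_width"],o["time"],o["wrist_force"])
# shim grip
sp=np.array([.5398,-.3549,0]); g=sp+Rz(-.0909)@[-.05,0,0]; print("grip",g)
row([g[0],g[1],.15],-.0909)
E
```

```text
[0.5643 0.3305 0.1974] 0.05131062742413914 8.05 [ 0.2622 -0.1342  0.2074]
grip [ 0.49   -0.3504  0.    ]
row [-0.6831 -0.0539  0.0436  0.0024 -0.0106  1.6312]
```

View pics/v7.png

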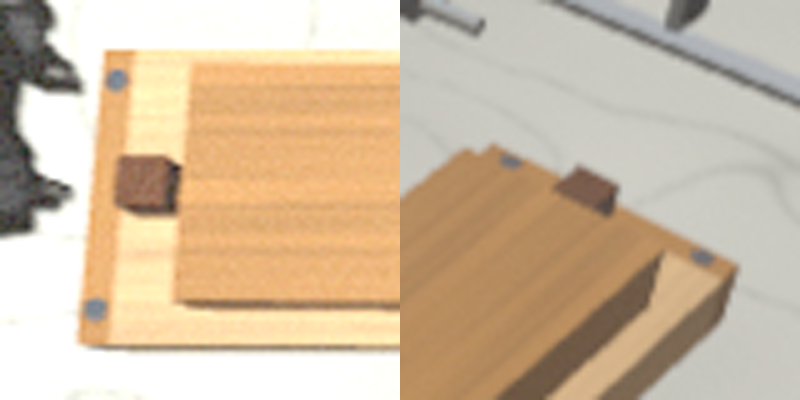

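Call:
apply_moves(plan=[[-0.05,-0.004,0,0,-0.001,0.13,0.4],[-0.11,-0.008,0,0,-0.002,0.3,0.2],[-0.17,-0.013,0,0,-0.003,0.47,0],[-0.23,-0.018,0,0,-0.004,0.64,0],[-0.29,-0.023,0,0,-0.004,0.81,0],[-0.35,-0.028,0,0,-0.005,0.98,0],[-0.41,-0.032,0,0,-0.006,1.15,0],[-0.47,-0.037,0,0,-0.006,1.32,0],[-0.53,-0.042,0,0,-0.007,1.48,0],[-0.59,-0.047,0,0,-0.008,1.6,0]])

```text
time: 9.3
tcp_pos: [0.4958, -0.2615, 0.191]
eef_rot: [3.136, 0.005, -0.064]
wrist_force: [0.9, -0.3, 0.3]
grip_width: 0.0858
```

```bash
python3 - <<'E'
from h import *
o=monitor.get_obs(); print(o["tcp_pos"],o["eef_rot"],o["joint_pos"])
row([.49,-.3504,.11],-.0909)
import pickle
S=pickle.load(open("S0.pkl","rb")); print("glue base-ish",ray(S["top"],(435,185),.02),ray(S["top"],(452,166),.16))
E
```

```text
[ 0.4958 -0.2615  0.191 ] [ 3.1357  0.0047 -0.0644] [-0.4836  0.2977  1.8109 -0.0085  1.0349  1.1559]
row [0.0003 0.0886 0.0815 0.006  0.0047 0.0266]
glue base-ish [ 0.6345 -0.4467  0.02  ] [ 0.6517 -0.4533  0.16  ]
```

Call:
apply_moves(plan=[[0,0.04,0.02,0.003,0.002,0.02,0],[0,0.08,0.06,0.006,0.0047,0.0266,0],[0.0003,0.0886,0.0815,0.006,0.0047,0.0266,0],[0.0003,0.0886,0.0815,0.006,0.0047,0.0266,0],[0.0003,0.0886,0.0815,0.006,0.0047,0.0266,0]])

```text
time: 9.93
tcp_pos: [0.4914, -0.3476, 0.1107]
eef_rot: [-3.142, -0.0, -0.085]
wrist_force: [0.0, -0.1, -0.7]
grip_width: 0.0854
```

```bash
python3 - <<'E'
from h import *
o=monitor.get_obs(); print(o["tcp_pos"],o["eef_rot"],o["wrist_force"])
row([.49,-.3504,.002],-.0909)
s=snap("top","t5.png"); z=s["color"][150:270,340:480,::-1]; z=cv2.resize(z,None,fx=5,fy=5,interpolation=cv2.INTER_CUBIC)
cv2.imwrite("pics/t5z.png",z)
E
```

```text
[ 0.4914 -0.3476  0.1107] [-3.1415 -0.0001 -0.0854] [ 0.0013 -0.0766 -0.6796]
row [-0.0012  0.0029  0.1087 -0.0001 -0.0001  0.0055]
```

View pics/t5z.png

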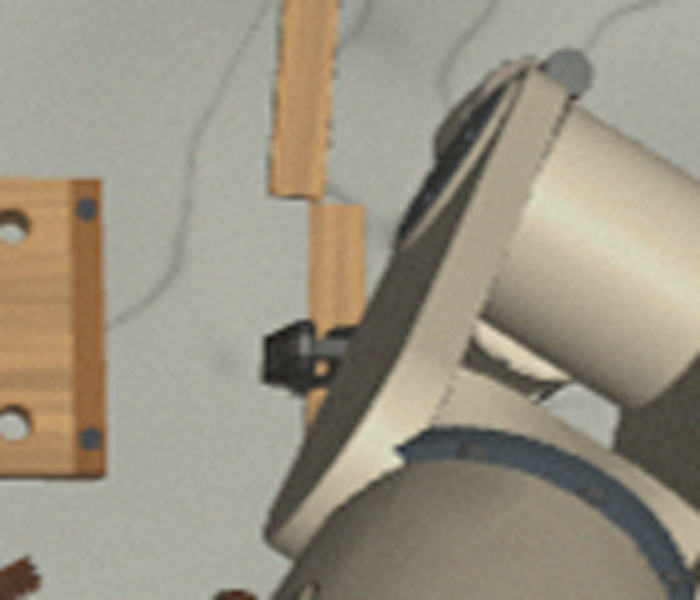

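Call:
apply_moves(plan=[[0,0.001,0.03,0,0,0.005,0],[-0.001,0.002,0.06,0,0,0.005,0],[-0.0012,0.0025,0.085,0,0,0.005,0],[-0.0012,0.0025,0.1,0,0,0.005,0],[-0.0012,0.0025,0.1065,0,0,0.005,0],[-0.0012,0.0025,0.1065,0,0,0.005,0]], force=60)

```text
time: 10.72
tcp_pos: [0.4898, -0.3508, 0.0037]
eef_rot: [3.142, 0.0, -0.091]
wrist_force: [-0.9, -0.8, 0.6]
grip_width: 0.0855
```

Call:
apply_moves(plan=[[0,0,0.001,0,0,0,0.3],[0,0,0.001,0,0,0,0.5],[0,0,0.001,0,0,0,0.6],[0,0,0.001,0,0,0,1],[0,0,0.001,0,0,0,1],[0,0,0.001,0,0,0,1]], force=60)

```text
time: 11.48
tcp_pos: [0.4896, -0.3511, 0.003]
eef_rot: [3.141, -0.0, -0.091]
wrist_force: [-1.2, 1.1, 5.6]
grip_width: 0.0327
```

```bash
python3 - <<'E'
from h import *
o=monitor.get_obs(); print(o["tcp_pos"],o["eef_rot"],o["wrist_force"],o["torque"],o["grip_width"])
s=snap("scene","s6.png"); z=s["color"][200:350,150:350,::-1]; z=cv2.resize(z,None,fx=4,fy=4,interpolation=cv2.INTER_CUBIC)
cv2.imwrite("pics/s6z.png",z)
E
```

```text
[ 0.4896 -0.3511  0.003 ] [ 3.1414 -0.0001 -0.0913] [-1.1522  1.1293  5.6062] [0.1873 0.2107 0.0075] 0.03273779967043326
```

View pics/s6z.png

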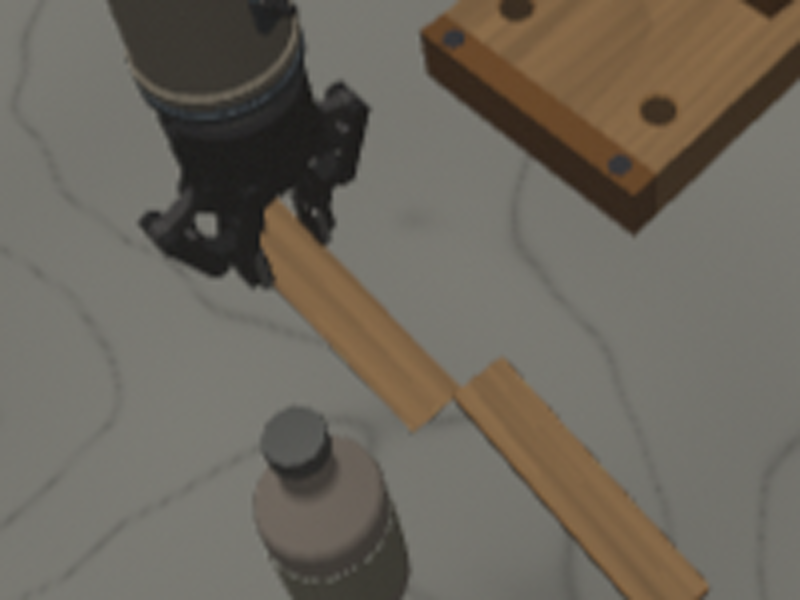

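```bash
python3 - <<'E'
from h import *
row([.5437,-.2122,.13],1.539)
E
```

```text
row [ 0.0412 -0.1432 -0.127   0.0001  0.0001 -1.6303]
```

Call:
apply_moves(plan=[[0,0,-0.02,0,0,0,1],[0,0,-0.06,0,0,0,1],[0,0,-0.1,0,0,0,1],[0.002,-0.01,-0.127,0,0,-0.16,1],[0.006,-0.03,-0.127,0,0,-0.34,1],[0.012,-0.05,-0.127,0,0,-0.52,1],[0.018,-0.07,-0.127,0,0,-0.7,1],[0.024,-0.09,-0.127,0,0,-0.88,1],[0.03,-0.11,-0.127,0,0,-1.06,1],[0.035,-0.125,-0.127,0,0,-1.24,1]], force=80)

```text
time: 12.78
tcp_pos: [0.536, -0.2288, 0.1304]
eef_rot: [3.141, -0.0, 1.155]
wrist_force: [0.8, -0.2, -1.0]
grip_width: 0.032
```

```bash
python3 - <<'E'
from h import *
o=monitor.get_obs(); print(o["tcp_pos"],o["eef_rot"],o["wrist_force"],o["torque"],o["grip_width"],o["joint_pos"])
row([.5437,-.2122,.08],1.539)
E
```

```text
[ 0.536  -0.2288  0.1304] [ 3.1413 -0.0001  1.1548] [ 0.8039 -0.158  -0.9627] [-0.0279 -0.0286  0.0186] 0.032002509010942114 [-0.4061  0.4025  1.8123  0.0001  0.9266  0.0098]
row [ 0.0183  0.0003  0.0504  0.0003 -0.0001 -0.3842]
```

Call:
apply_moves(plan=[[0.006,0,0.0,0,0,-0.15,1],[0.014,0,0.01,0,0,-0.3,1],[0.0183,0.0003,0.03,0,0,-0.3842,1],[0.0183,0.0003,0.0504,0,0,-0.3842,1],[0.0183,0.0003,0.0504,0,0,-0.3842,1]])

```text
time: 13.4
tcp_pos: [0.5425, -0.2126, 0.0786]
eef_rot: [-3.139, -0.001, 1.533]
wrist_force: [-0.5, -0.3, -0.6]
grip_width: 0.0323
```

```bash
python3 - <<'E'
from h import *
vs=[]
for n,w in(("top",(290,165,410,265)),("scene",(180,140,340,273))):
    s=snap(n,f"{n}7.png"); o=monitor.get_obs(); print(o["tcp_pos"],o["eef_rot"],o["wrist_force"])
    im=255*np.clip(s["color"][w[1]:w[3],w[0]:w[2],::-1]/(190. if n=="top" else 150.),0,1)**.7
    k=400/(w[2]-w[0]); z=cv2.resize(im.astype(np.uint8),None,fx=k*1.0,fy=k,interpolation=cv2.INTER_CUBIC)
    T=(taper()+[.0503,0,-.003])@Rz(o["eef_rot"][2]).T+o["tcp_pos"]
    h=cv2.convexHull(((proj(s,T)+.5-[w[0],w[1]])*k).astype(np.int32)); cv2.polylines(z,[h],True,(255,0,0),1)
    vs.append(z[:330])
h=min(v.shape[0] for v in vs); cv2.imwrite("pics/v8.png",np.hstack([v[:h] for v in vs]))
E
```

```text
[ 0.5432 -0.2129  0.0794] [-3.1406 -0.0004  1.5327] [-0.3855  0.5381 -0.5117]
[ 0.5437 -0.2132  0.0799] [3.1415 0.     1.5327] [-0.1379 -1.0668 -0.6045]
```

View pics/v8.png

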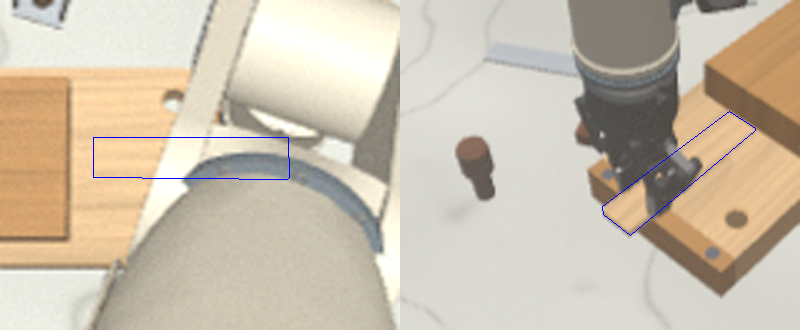

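```bash
python3 - <<'E'
import cv2,numpy as np
vs=[]
for n,w in(("top",(305,185,355,235)),("scene",(245,175,335,265-0))):
    im=cv2.imread(f"pics/{n}7.png")[w[1]:w[3],w[0]:w[2]].astype(float)
    lo,hi=(60,200) if n=="top" else (40,140)
    im=255*np.clip((im-lo)/(hi-lo),0,1)
    vs.append(cv2.resize(im.astype(np.uint8),(400,400),interpolation=cv2.INTER_CUBIC))
cv2.imwrite("pics/v9.png",np.hstack(vs))
E
```

```text
(no output)
```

View pics/v9.png

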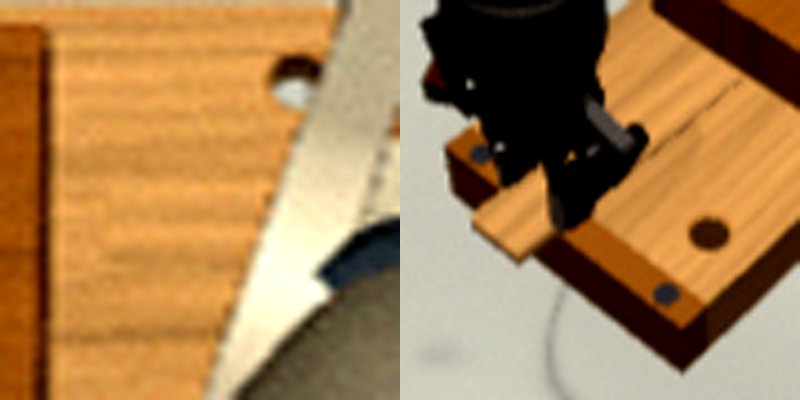

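```bash
python3 - <<'E'
from h import *
row([.5437,-.2122,.050],1.539)
E
```

```text
row [ 0.001  -0.0001  0.0299  0.0001  0.     -0.0063]
```

Call:
apply_moves(plan=[[0,0,0.01,0,0,-0.003,1],[0.001,0,0.02,0,0,-0.006,1],[0.001,0,0.026,0,0,-0.006,1],[0.001,0,0.0295,0,0,-0.006,1],[0.001,0,0.0295,0,0,-0.006,1],[0.001,0,0.0295,0,0,-0.006,1]])

```text
time: 14.25
tcp_pos: [0.5436, -0.2121, 0.0495]
eef_rot: [-3.141, -0.0, 1.539]
wrist_force: [-0.1, 1.1, -0.1]
grip_width: 0.032
```

```bash
python3 - <<'E'
from h import *
o=monitor.get_obs(); print(o["tcp_pos"],o["eef_rot"],o["wrist_force"],o["torque"])
E
```

```text
[ 0.5436 -0.2121  0.0495] [-3.1414 -0.0001  1.5388] [-0.1055  1.0984 -0.0564] [-0.0176 -0.0513  0.0332]
```

Call:
apply_moves(plan=[[0,0,0.0005,0,0,0,1],[0,0,0.001,0,0,0,1],[0,0,0.0014,0,0,0,1],[0,0,0.0014,0,0,0,1]])

```text
time: 14.75
tcp_pos: [0.5435, -0.212, 0.0482]
eef_rot: [-3.141, -0.0, 1.539]
wrist_force: [-1.4, -0.3, 2.2]
grip_width: 0.0321
```

```bash
python3 - <<'E'
from h import *
o=monitor.get_obs(); print(o["tcp_pos"],o["eef_rot"],o["wrist_force"],o["torque"])
E
```

```text
[ 0.5435 -0.212   0.0482] [-3.1412 -0.0002  1.5388] [-1.3965 -0.2999  2.1905] [0.0535 0.1488 0.0213]
```

Call:
apply_moves(plan=[[0.005,0,0,0,0,0,1],[0.01,0,0,0,0,0,1],[0.015,0,0,0,0,0,1],[0.02,0,0,0,0,0,1],[0.025,0,0,0,0,0,1],[0.03,0,0,0,0,0,1],[0.035,0,0,0,0,0,1],[0.04,0,0,0,0,0,1],[0.04,0,0,0,0,0,1]])

```text
time: 15.88
tcp_pos: [0.545, -0.1713, 0.0482]
eef_rot: [-3.141, -0.001, 1.539]
wrist_force: [0.3, 0.9, 6.2]
grip_width: 0.032
```

```bash
python3 - <<'E'
from h import *
o=monitor.get_obs(); print(o["tcp_pos"],o["eef_rot"],o["wrist_force"],o["torque"],o["grip_width"])
vs=[]
for n,w in(("top",(300,180,360,240)),("scene",(270,140,350,220))):
    s=snap(n,f"{n}8.png")
    im=s["color"][w[1]:w[3],w[0]:w[2],::-1].astype(float); lo,hi=(60,200) if n=="top" else (20,140)
    im=255*np.clip((im-lo)/(hi-lo),0,1); vs.append(cv2.resize(im.astype(np.uint8),(400,400),interpolation=cv2.INTER_CUBIC))
cv2.imwrite("pics/v10.png",np.hstack(vs))
E
```

```text
[ 0.545  -0.1713  0.0482] [-3.1415 -0.0006  1.539 ] [0.3178 0.8925 6.1609] [ 0.0687 -0.1018 -0.0233] 0.032047035518316384
```

View pics/v10.png

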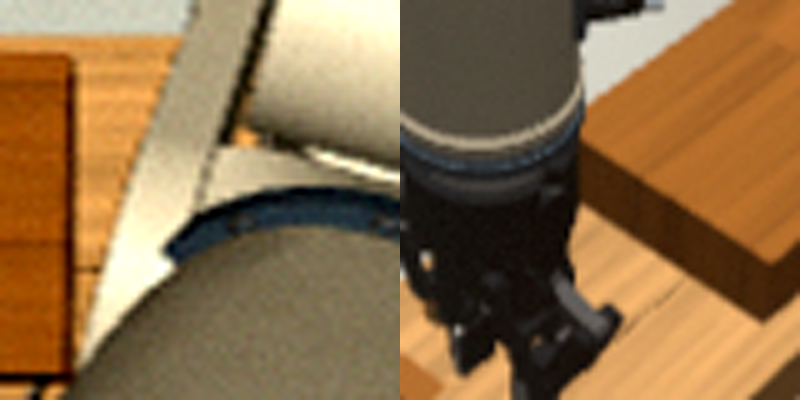

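Call:
apply_moves(plan=[[0.002,0,-0.0004,0,0,0,1],[0.004,0,-0.0004,0,0,0,1],[0.006,0,-0.0004,0,0,0,1],[0.008,0,-0.0004,0,0,0,1],[0.01,0,-0.0004,0,0,0,1],[0.01,0,-0.0004,0,0,0,1]])

```text
time: 16.73
tcp_pos: [0.5448, -0.1617, 0.0482]
eef_rot: [-3.141, -0.001, 1.539]
wrist_force: [0.1, 0.1, 0.1]
grip_width: 0.0323
```

Call:
apply_moves(plan=[[0.0015,0,0,0,0,0,1],[0.003,0,0,0,0,0,1],[0.0045,0,0,0,0,0,1],[0.0045,0,0,0,0,0,1]])

```text
time: 17.23
tcp_pos: [0.5452, -0.1574, 0.0483]
eef_rot: [-3.141, -0.0, 1.539]
wrist_force: [-0.8, 0.7, -0.4]
grip_width: 0.0327
```

Call:
apply_moves(plan=[[0.0015,0,0,0,0,0,1],[0.003,0,0,0,0,0,1],[0.0045,0,0,0,0,0,1],[0.0045,0,0,0,0,0,1]])

```text
time: 17.73
tcp_pos: [0.5453, -0.1529, 0.0484]
eef_rot: [-3.141, -0.0, 1.539]
wrist_force: [-0.2, 0.3, -0.6]
grip_width: 0.0318
```

Call:
apply_moves(plan=[[0.0015,0,0.0002,0,0,0,1],[0.003,0,0.0002,0,0,0,1],[0.0045,0,0.0002,0,0,0,1],[0.0045,0,0.0002,0,0,0,1]])

```text
time: 18.23
tcp_pos: [0.5455, -0.1484, 0.0482]
eef_rot: [-3.141, -0.0, 1.539]
wrist_force: [0.8, 0.2, -0.5]
grip_width: 0.0319
```

Call:
apply_moves(plan=[[0.0015,0,0,0,0,0,1],[0.003,0,0,0,0,0,1],[0.0045,0,0,0,0,0,1],[0.0045,0,0,0,0,0,1]])

```text
time: 18.73
tcp_pos: [0.5456, -0.1438, 0.0482]
eef_rot: [-3.141, -0.0, 1.539]
wrist_force: [0.2, 0.6, 0.4]
grip_width: 0.0321
```

Call:
apply_moves(plan=[[0.001,0,0,0,0,0,1],[0.002,0,0,0,0,0,1],[0.003,0,0,0,0,0,1],[0.003,0,0,0,0,0,1]])

```text
time: 19.23
tcp_pos: [0.5458, -0.1409, 0.0482]
eef_rot: [-3.141, -0.0, 1.539]
wrist_force: [0.6, 0.3, 0.8]
grip_width: 0.0323
```

Call:
apply_moves(plan=[[0.001,0,0,0,0,0,1],[0.002,0,0,0,0,0,1],[0.003,0,0,0,0,0,1],[0.003,0,0,0,0,0,1]])

```text
time: 19.73
tcp_pos: [0.5458, -0.1379, 0.0482]
eef_rot: [-3.141, -0.0, 1.539]
wrist_force: [1.0, 0.1, 0.8]
grip_width: 0.0321
```

Call:
apply_moves(plan=[[0.001,0,0,0,0,0,1],[0.002,0,0,0,0,0,1],[0.003,0,0,0,0,0,1],[0.003,0,0,0,0,0,1]])

```text
time: 20.23
tcp_pos: [0.5459, -0.1349, 0.0482]
eef_rot: [-3.141, -0.0, 1.539]
wrist_force: [0.0, -0.1, 1.3]
grip_width: 0.0319
```

Call:
apply_moves(plan=[[0.001,0,0,0,0,0,1],[0.002,0,0,0,0,0,1],[0.002,0,0,0,0,0,1]])

```text
time: 20.6
tcp_pos: [0.546, -0.1329, 0.0482]
eef_rot: [-3.141, -0.0, 1.539]
wrist_force: [0.8, -0.3, 1.3]
grip_width: 0.0322
```

Call:
apply_moves(plan=[[0.001,0,0,0,0,0,1],[0.002,0,0,0,0,0,1],[0.002,0,0,0,0,0,1]])

```text
time: 20.98
tcp_pos: [0.5461, -0.1309, 0.0482]
eef_rot: [-3.141, -0.0, 1.539]
wrist_force: [-0.4, 0.3, 0.5]
grip_width: 0.0318
```

Call:
apply_moves(plan=[[0.001,0,0,0,0,0,1],[0.002,0,0,0,0,0,1],[0.002,0,0,0,0,0,1]])

```text
time: 21.35
tcp_pos: [0.5461, -0.1289, 0.0482]
eef_rot: [-3.141, -0.0, 1.539]
wrist_force: [-0.6, -0.5, 1.9]
grip_width: 0.0322
```

Call:
apply_moves(plan=[[0.001,0,0,0,0,0,1],[0.002,0,0,0,0,0,1],[0.002,0,0,0,0,0,1]])

```text
time: 21.72
tcp_pos: [0.5462, -0.1278, 0.0482]
eef_rot: [-3.141, 0.001, 1.539]
wrist_force: [-0.5, -5.9, -0.6]
grip_width: 0.0321
```

Call:
apply_moves(plan=[[0.0005,0,0,0,0,0,1],[0.001,0,0,0,0,0,1],[0.001,0,0,0,0,0,1]])

```text
time: 22.1
tcp_pos: [0.5463, -0.127, 0.0482]
eef_rot: [-3.141, 0.001, 1.539]
wrist_force: [-0.8, -7.5, 0.2]
grip_width: 0.0323
```

```bash
python3 - <<'E'
from h import *
o=monitor.get_obs(); print(o["time"],o["tcp_pos"],o["eef_rot"],o["wrist_force"],o["torque"],o["grip_width"])
E
```

```text
22.1 [ 0.5463 -0.127   0.0482] [-3.1415  0.0012  1.5394] [-0.8112 -7.484   0.1822] [-1.3235  0.047   0.0403] 0.0323403887026589
```

Call:
apply_moves(plan=[[0.0005,0,0,0,0,0,1],[0.001,0,0,0,0,0,1],[0.001,0,0,0,0,0,1]])

```text
time: 22.48
tcp_pos: [0.5463, -0.1261, 0.0482]
eef_rot: [-3.141, 0.001, 1.539]
wrist_force: [-0.0, -7.7, 0.5]
grip_width: 0.0324
```

```bash
python3 - <<'E'
from h import *
import pickle
S=pickle.load(open("S0.pkl","rb"))
for n,w in(("top",(180,180,260,240)),("scene",(310,110,400,190))):
    s=snap(n,f"{n}9.png"); a=S[n]["color"][w[1]:w[3],w[0]:w[2]].mean(2); b=s["color"][w[1]:w[3],w[0]:w[2]].mean(2)
    if n=="top": a=a[:, :]; 
    print(n,cv2.phaseCorrelate(a,b,cv2.createHanningWindow(a.shape[::-1],cv2.CV_64F)),np.abs(a-b).mean())
o=monitor.get_obs(); print(o["time"],o["tcp_pos"],o["wrist_force"])
E
```

```text
top ((0.562535665358574, -0.10856980065348054), 0.7731900598757206) 2.104015669163883
scene ((-0.23067243468963738, -0.1232804310900164), 0.48534911531460384) 1.5475058682802219
22.575 [ 0.5463 -0.1261  0.0482] [ 0.3635 -7.794   0.7092]
```

```bash
python3 - <<'E'
import cv2,numpy as np
np.set_printoptions(precision=3,suppress=True)
for n,ws in(("top",[(181,186,260,206),(181,220,260,245),(165,180,260,245)]),("scene",[(350,110,400,165),(330,105,400,185),(320,160,350,200)])):
    A=cv2.imread(f"pics/{n}4.png").mean(2); B=cv2.imread(f"pics/{n}9.png").mean(2)
    for w in ws:
        a=A[w[1]:w[3],w[0]:w[2]]; b=B[w[1]:w[3],w[0]:w[2]]
        print(n,w,cv2.phaseCorrelate(a.copy(),b.copy(),cv2.createHanningWindow(a.shape[::-1],cv2.CV_64F)),np.abs(a-b).mean())
A=cv2.imread("pics/top4.png")[175:255,150:230].astype(float);B=cv2.imread("pics/top9.png")[175:255,150:230].astype(float)
C=cv2.imread("pics/scene4.png")[90:210,300:420].astype(float);D=cv2.imread("pics/scene9.png")[90:210,300:420].astype(float)
f=lambda x:cv2.resize(np.clip(x,0,255).astype(np.uint8),(390,390),interpolation=cv2.INTER_CUBIC)
cv2.imwrite("pics/d.png",np.hstack([f(128+3*(B-A)),f(128+3*(D-C))]))
E
```

```text
top (181, 186, 260, 206) ((-0.28672574032186304, -0.012498360009967513), 0.9917145726175031) 2.410126582278481
top (181, 220, 260, 245) ((-0.04146948490038227, 0.6532249875701996), 1.0399237654957718) 2.436118143459916
top (165, 180, 260, 245) ((-0.3789409825669239, -0.026565071167496512), 1.0073245451990032) 2.5228070175438595
scene (350, 110, 400, 165) ((-0.05979184920003533, -0.09219665475017891), 1.0520118274816859) 2.44
scene (330, 105, 400, 185) ((0.002361274267769886, -0.0738647933155292), 1.030584400569696) 2.465
scene (320, 160, 350, 200) ((0.4080393984480146, -0.17094887233213285), 0.869944790721171) 3.783055555555555
```

View pics/d.png

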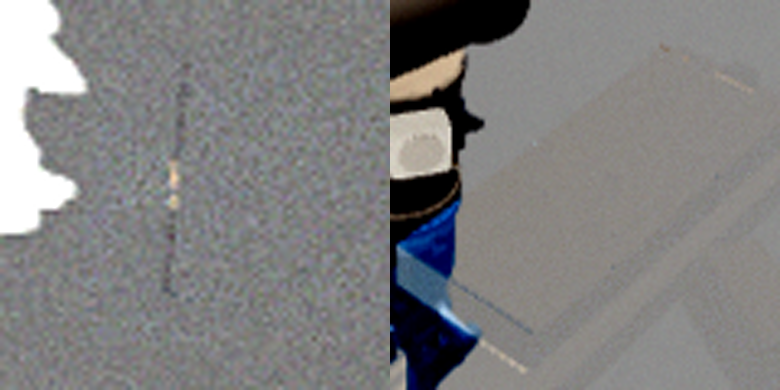

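```bash
cat > be.py <<'E'
from h import *
def ends(im):
    # im RGB; board +y end edge col in top view, rows 190-205 and 222-232, along a slanted line; 50% crossing of red
    out=[]
    for r in list(range(191,206))+list(range(222,232)):
        x=im[r,176:200,0].astype(float)
        hi=np.median(x[:4+0]); 
        d=-np.gradient(cv2.GaussianBlur(x[None],(0,0),.8)[0]); i0=d[2:-2].argmax()+2; w=np.clip(d[i0-2:i0+3],0,None); out.append(176+i0+((np.arange(-2,3)*w).sum()/w.sum()))
    return np.array(out)
if __name__=="__main__":
    L=[("top0",),("top4",),("top8",),("top9",)]
    ref=None
    for (n,) in L:
        im=cv2.imread(f"pics/{n}.png")[...,::-1]; e=ends(im)
        if ref is None: ref=e
        print(n,np.median(e-ref),(e-ref).mean(),(e-ref).std())
E
python3 be.py
```

```text
top0 0.0 0.0 0.0
top4 -0.01508016696070058 -0.01097906336193887 0.11936307905703374
top8 0.03342765771293443 0.011694767437743394 0.10716840444447034
top9 -0.23055276132936342 -0.26590052945337334 0.19803715469572747
```

Call:
apply_moves(plan=[[0.0005,0,0,0,0,0,1],[0.001,0,0,0,0,0,1],[0.0015,0,0,0,0,0,1],[0.0015,0,0,0,0,0,1]])

```text
time: 23.08
tcp_pos: [0.5464, -0.1245, 0.0482]
eef_rot: [-3.142, 0.001, 1.539]
wrist_force: [0.2, -8.6, 0.5]
grip_width: 0.0321
```

```bash
cat > chk.py <<'E'
from be import *
import sys
im=[snap("top",f"top{sys.argv[1]}.png")["color"] for _ in range(2)]; ref=ends(cv2.imread("pics/top0.png")[...,::-1])
d=[ends(i)-ref for i in im]; o=monitor.get_obs()
print([(np.median(x),x.mean()) for x in d],o["time"],o["tcp_pos"],o["eef_rot"],o["wrist_force"],o["grip_width"])
E
python3 chk.py 10
```

```text
[(np.float64(-0.7607671509399552), np.float64(-0.8049109729505289)), (np.float64(-0.7851949562032416), np.float64(-0.7988190678249112))] 23.175 [ 0.5464 -0.1245  0.0482] [-3.1415  0.0012  1.5394] [-0.0288 -7.295   0.8517] 0.031960338161469586
```

Call:
apply_moves(plan=[[0,0,0,0,0,0,1],[0,0,0,0,0,0,1],[0,0,0,0,0,0,1],[0,0,0,0,0,0,1]])

```text
time: 23.68
tcp_pos: [0.5464, -0.1245, 0.0482]
eef_rot: [-3.141, 0.001, 1.539]
wrist_force: [-0.4, -7.0, -0.2]
grip_width: 0.0321
```

```bash
python3 chk.py 11; python3 - <<'E'
from be import *
a=ends(cv2.imread("pics/top11.png")[...,::-1])-ends(cv2.imread("pics/top0.png")[...,::-1]); print("far rows",np.median(a[:15]),"near rows",np.median(a[15:]))
vs=[]
for n,w in(("top",(160,175,320,255)),("scene",(250,90,450,240))):
    s=snap(n,f"{n}11b.png"); im=255*np.clip(s["color"][w[1]:w[3],w[0]:w[2],::-1]/(190. if n=="top" else 130.),0,1)**.8
    vs.append(cv2.resize(im.astype(np.uint8),(400,int(400*(w[3]-w[1])/(w[2]-w[0]))),interpolation=cv2.INTER_CUBIC))
vs[0]=cv2.copyMakeBorder(vs[0],0,vs[1].shape[0]-vs[0].shape[0],0,0,0)
cv2.imwrite("pics/v12.png",np.hstack(vs))
E
```

```text
[(np.float64(-0.7921522880422174), np.float64(-0.7986146948566408)), (np.float64(-0.8063772626435934), np.float64(-0.7914433275917895))] 23.775 [ 0.5464 -0.1245  0.0482] [-3.1414  0.0011  1.5393] [-0.6125 -8.0425 -0.2337] 0.03212451575707366
far rows -0.8063772626435934 near rows -0.8508479999412515
```

View pics/v12.png

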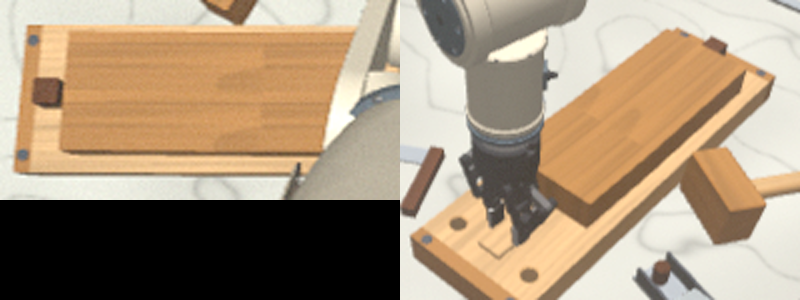

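```bash
python3 - <<'E'
from workcell import job
print(job.finish_job())
E
```

```text
the job is handed in; nothing more can be done
None
```

The dog is home and released, and the shim is wedged snugly under the board's raised end, still gripped. However, the board slid about 2.4 mm towards the dog during the final push. I handed the job in at about 24 s, and no verdict came back.

- **Dog:** I told the square dog from the round one in the images. It went down freely to its shoulder and stopped hard at about 18 N. Pictures after release show it upright and home.
- **Shim:** I told it from the parallel packer by its taper. It went in thin end first, in line with the board to within about 0.1°, with the tip about 66 mm in.
- **Snugness:** Resistance appeared at about 64 mm in and levelled off. At hand-in the arm was holding a steady push of 7 to 8 N. That is at or just under the stated 8 to 13 N drag, so I cannot confirm it reached that range.
- **Board:** At 7 to 8 N the board began to slide along with the shim, so I stopped there. It did not turn, and a gap to the dog remained. I estimate at most about 0.1 mm of lift, too little to see in the pictures.
- **Other things:** Nothing else appeared disturbed in the last pictures, though the arm hid part of the top view.

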